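Lock the spring plunger of a desk punch down for storage

ROBOT

A 7-joint arm with a two-finger parallel gripper is mounted at the origin on a cart in front of the work surface, level with it; the furniture and walls round the work are solid. World frame = base frame: x ahead of the robot, y to its left, z up, the work surface at z = 0. Lengths are in mm, angles in rad, forces in N, time in s.
With the tool pointing down it reaches from about 400 to 925 mm from the base axis. Payload 5.6 kg.
Tool frame: the origin (TCP) lies at the very end of the fingers, on their centre line; the grasp point (between the pads) lies 19 mm behind it; z points along the fingers, y is the line along which they close (so a half turn about z gives the same grasp; the last joint's range is limited). The gripper opens to 85 mm and grips with 20 to 120 N. Pads are 22 mm wide; open, the fingers measure 114 mm over their backs; the gripper's body (76 mm by 85 mm) begins 54 mm behind the grasp point. The pads swing forward as they close: fully open they stand 13 mm farther back than shut.
Start: joints at [1.176, 0.468, -0.012, 1.603, 0.006, 1.071, -0.056], TCP at [223.942, -610.212, 231.29] pointing down, gripper open.
Joint ranges: [-2.53, 2.53], [-0.31, 2.02], [-1.57, 1.55], [0.28, 2.44], [-1.29, 4.43], [0.15, 1.84], [-2.92, 2.92]. Speed limits (rad/s): [2.57, 2.57, 3.14, 3.14, 3.14, 3.14, 3.14].

INTERFACE

Orientations are given as a unit quaternion [w, x, y, z].
In Python, from plant import sensors, viewer, order gives the robot as it stands. The module is installed in compiled form; this text tells all that it offers.
- The arm moves only by the shell command python3 -m inch 'ROWS' [FORCE]. ROWS is JSON, one flat list of numbers, 7 for each row, row after row: the finger opening in mm, from 0 to 85.4, then the shift along the tool's x, y, z in mm, then the turn, a rotation vector about the tool's x, y, z in rad. A call has 1 to 8 rows; each row is the pose to reach, as a shift and turn from the pose commanded when the call began, along the tool's axes at that moment; what a row does not reach only later rows make up. A row lasts 1/8 s, in which the tool goes at most 62.5 mm and 10.7 degrees, less where a joint would pass 70% of its speed; a pose out of reach is approached as far as the arm can. A call with a gripper value outside its range is refused whole. The fingers move at their own pace and stop on an object; FORCE is the grip in N (left out, the last holds). Time passes only in rows, so rows that repeat a pose let the fingers close. It gives the time, the measured TCP pose, the force, the opening and the grip force at its end, in the units of the state.
- sensors.sense(): the state, without advancing time (a new reading comes with each control period).
- viewer.grab_frame(name): name is "scene" or "top" or "wrist"; returns a dict with "image" (400x640x3 uint8, red, green, blue), "z_map" (400x640 float32, mm along the optical axis (not along the pixel's ray), 0 where there is no reading), "fx", "fy", "cx", "cy" (pixels), "rvec" (rotation vector, rad) and "tvec" (3), from world to camera coordinates, as OpenCV has them. Camera axes: x right, y down, z forward; pixel columns grow to the right and rows downward; lengths in mm; the calibration is good to about 2 mm. The wrist camera is an equidistant fisheye: a pixel r from the principal point sees the ray r / f radians off the axis. A picture is of the moment at which its call begins.
- order.sign_off(): hands the job in; it is judged then, once.
The state is a dict: "time_s": time; "qpos": joint angles; "qd": joint speeds; "effort": joint torques, N m; "tool_pos": TCP position; "eef_rot": TCP orientation; "wrist_force": force on the tool from outside, world axes, zero at the start; "ft_torque": the same for the moment, N m; "gripper_width": finger opening in mm; "grasp_force": force on a finger pad.
Only numpy, scipy, OpenCV 4.12 (cv2) and the standard library are available. Lean on these libraries where they do the work, as an engineer would, in place of code of your own. Each camera call takes 0.05 s, during which the arm holds its last target. There are 200 camera calls.

TASK

Lock the blue desk punch down so it can be put away: press its grey spring plunger down into the housing until you just feel it bottom and, keeping it pressed, slide the orange keeper along the punch as far as it goes, away from the card-guide end, so that it holds the plunger down by itself. Treat the mechanism gently: do not lean on it or ram its stops, do not force the keeper while the plunger is up, and leave the other things on the desk where they are. Then let go.

Things in the scene. Friction and masses are not known exactly. Their poses are not given: they have to be found in the camera images.
- punch: Blue desk punch on a dark base plate, 170x86x12 mm, stuck to the desk; it does not move. Origin under the middle of the base; x runs along the housing, z up. The silver card-guide plate is at the -x end; the keeper slides towards +x. The housing is an open-topped well, 112x42 mm, rim at z = 46 mm. The robot's total contact force on the punch must stay below 17 N.
- plunger (a joint): Travel of the plunger straight down, m: 0 = fully up (rest). A spring pushes up: about 2.5 N at rest, plus 0.25 N per mm. It meets a hard bottom somewhere from 8 to 18 mm (set differently each time; no reading tells it; spring force there 4.5 to 7.5 N), so feel for it. The keeper can pass the cross pin only in the last 1.5 mm above the bottom. Noisy.
- keeper (a joint): Travel of the orange keeper along the punch's +x, m: 0 = open, 0.016 = hard end stop, fully home. It starts within 3 mm of open. It drags with about 2 N and stays where it is left. With the plunger up its legs run against the cross pin after 5 mm and go no further. The reading is noisy.
- plunger_top (a point): Centre of the plunger's flat top, a grey bar with a slippery steel plate (friction 0.3) on it, 96 mm along the punch's x and 26 mm wide; 66 mm above the desk at rest, 48 to 58 mm when fully down (always above the well's rim). A square steel cross pin, 6x6 mm, sticks out of both sides of the housing, 24 mm towards +x from the centre, 24 to 34 mm below the top.
- keeper_bar (a point): Centre of the keeper's orange crossbar, which bridges over the plunger: 8 mm thick along the punch's x, 59 mm long across it, from 70 to 82 mm above the desk. When open it stands 2 mm towards +x from the punch's middle. Two posts (8 mm thick) carry it at 26.5 mm either side; below them are the legs that trap the cross pin. Its -x face can be pushed, for example with closed fingers that press the plunger down on the -x half of its top and slide along it towards +x.
- desk_tape: Yellow and black pocket tape measure standing on its edge, 36x68x60 mm (x, y, z); origin under its middle. Bystander.
- desk_loupe: Black round loupe, 41 mm across and 32 mm tall; origin under its middle. Bystander.
- desk_calculator: Dark desk calculator, 121x68x14 mm, lying flat; origin under its middle. Bystander.
- desk_eraser: Eraser in a green sleeve, 21x44x12 mm; origin under its middle. Bystander.
- desk_highlighter: Black and yellow highlighter pen lying on its side, 14x113x16 mm, long along its y; origin under its middle. Bystander.
- desk_clip: Black binder clip, 17x30x21 mm; origin under its middle. Bystander.

How it is judged:
By the outcome, as a careful person would: the job done as asked, in the order asked, and still so for the second after the job is handed in, with the robot touching nothing.
It also fails if it takes over 67 s, if anything falls off the work surface, if the arm or the gripper's body presses on something with over 40 N, if the wrist force passes 120 N, or if a joint passes its speed limit or range.

## Working session

There is one attempt and no reset: what is moved stays moved. The work goes in short steps, Python scripts to look and compute and a shell command to move; the robot and the scene stay as the last step left them, time stands still between calls to the robot, and variables do not carry over. Pictures are saved under pics/ and viewed, at most 10 in all, crops included, and the job is handed in when it is done.

```bash
mkdir -p pics; cat > h.py <<'E'
import numpy as np, cv2
from plant import sensors, viewer, order
def grab(n,save=None):
    f=viewer.grab_frame(n)
    if save: cv2.imwrite(f'pics/{save}.png',f['image'][:,:,::-1])
    return f
def world(f):
    z=f['z_map'].astype(float); v,u=np.mgrid[:z.shape[0],:z.shape[1]]
    P=np.stack([(u-f['cx'])/f['fx']*z,(v-f['cy'])/f['fy']*z,z],-1)
    R=cv2.Rodrigues(np.array(f['rvec'],float))[0]
    W=(P-np.array(f['tvec']).ravel())@R
    W[z==0]=np.nan
    return W
E
python3 - <<'E'
from h import *
for n in('top','scene'):
    f=grab(n,n+'1'); np.savez(n+'1.npz',**f)
print(sensors.sense())
E
```

```text
{'time_s': 0.1, 'qpos': array([ 1.17600304,  0.4683009 , -0.01161794,  1.60352074,  0.00599489,
        1.07138493, -0.0562652 ]), 'qd': array([ 0.00019737, -0.00327772,  0.00159027, -0.00109923, -0.00076537,
        0.00091397,  0.00109567]), 'effort': array([ 8.58026506e-04, -5.33520949e+01,  2.16259825e-02, -2.51968682e+01,
        1.15132626e-02,  4.37907467e-03,  4.76882832e-06]), 'tool_pos': array([ 223.75732389, -609.74852944,  230.43039232]), 'eef_rot': array([-7.66784871e-04,  9.84571356e-01,  1.74981773e-01, -1.88600436e-04]), 'wrist_force': array([ 0.45941426, -0.08529584, -0.29457311]), 'ft_torque': array([ 0.01733318, -0.02236342,  0.02839363]), 'grasp_force': 0.0, 'gripper_width': 85.10219693304794}
```

View pics/top1.png

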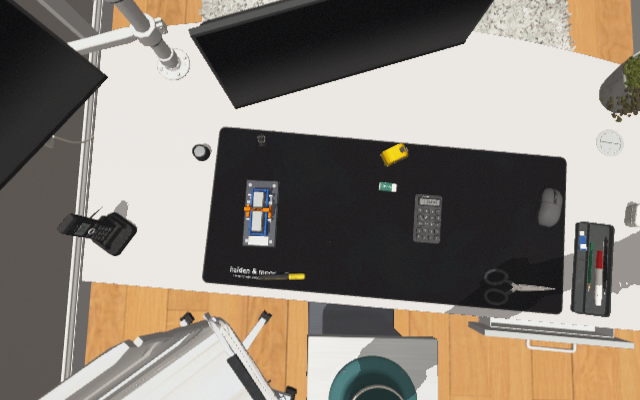

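View pics/scene1.png

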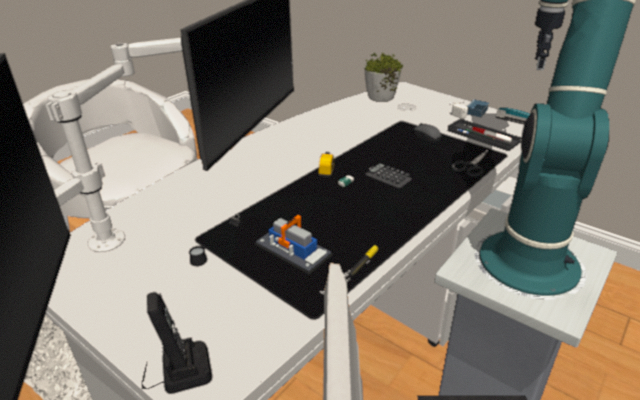

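The top view shows the punch at about (260,213), with the silver card guide at its lower end (257,240) and the keeper across the middle at (258,210). The clip is at (261,140), the loupe at (201,152) and the highlighter at (290,276). Next I'll measure the punch.

```bash
python3 - <<'E'
from h import *
for n in('top','scene'):
    f=dict(np.load(n+'1.npz')); W=world(f); I=f['image'].astype(int)
    R,G,B=I[...,0],I[...,1],I[...,2]
    if n=='top': roi=np.zeros(R.shape,bool); roi[175:252,235:285]=1
    else: roi=np.zeros(R.shape,bool); roi[205:280,250:335]=1
    z=W[...,2]
    def st(name,m):
        m=m&roi&np.isfinite(z); P=W[m]
        if len(P)==0: print(n,name,'none');return
        print(n,name,len(P),P.mean(0).round(1),np.median(P,0).round(1),P.min(0).round(),P.max(0).round())
    st('desk',(abs(z)<5)); 
    o=(R>150)&(G<150)&(B<80)
    st('orange',o); st('orange high',o&(z>72))
    gray=(abs(R-B)<40)&(R>110)
    pt=gray&(z>58)&(z<72); st('plung',pt)
    st('guide',gray&(z<40)&(z>14))
    st('base',(z>7)&(z<16))
    for nm,m in(('plung',pt),('base',(z>7)&(z<16)),('highs',z>30),('obar',o&(z>72))):
        P=W[m&roi][:,:2].astype(np.float32); r=cv2.minAreaRect(P); print(nm,r)
        c=P-P.mean(0); u,s,v=np.linalg.svd(c,full_matrices=False); print('  axis deg',np.degrees(np.arctan2(v[0,1],v[0,0])).round(2))
f=dict(np.load('top1.npz')); W=world(f)
for u,v in((261,140),(201,152),(290,276),(395,155),(388,187),(427,218)): print(u,v,W[v,u].round())
cv2.imwrite('pics/c.png',np.hstack([cv2.resize(cv2.imread('pics/top1.png')[170:255,215:305],None,fx=4.4,fy=4.4,interpolation=2),cv2.resize(cv2.imread('pics/scene1.png')[195:280,245:335],None,fx=4.4,fy=4.4,interpolation=2)]))
E
```

```text
top desk 1600 [4.472e+02 2.941e+02 3.000e-01] [4.469e+02 3.039e+02 3.000e-01] [351. 226.  -5.] [547. 358.   5.]
top orange 94 [449.5 288.1  63.9] [449.4 285.7  74. ] [436. 259.  10.] [465. 329.  87.]
top orange high 49 [451.6 289.7  81.5] [451.5 292.9  82. ] [448. 260.  72.] [456. 316.  87.]
top plung 354 [447.3 287.7  65.8] [443.  287.5  65.8] [402. 275.  59.] [494. 301.  71.]
top guide 264 [404.5 287.8  21.4] [384.3 287.2  20. ] [368. 253.  14.] [522. 322.  40.]
top base 954 [456.2 283.2  11.8] [458.4 274.2  11.9] [361. 244.   7.] [533. 331.  16.]
plung ((448.0372619628906, 288.0440368652344), (24.02149200439453, 91.6628189086914), 88.60901641845703)
  axis deg 178.46
base ((447.1925048828125, 287.8429260253906), (84.81440734863281, 171.54098510742188), 88.18295288085938)
  axis deg 179.7
highs ((449.32763671875, 288.3863220214844), (59.79695510864258, 112.48418426513672), 88.20356750488281)
  axis deg 178.62
obar ((451.46392822265625, 287.7995300292969), (56.091670989990234, 6.936812400817871), 88.29277038574219)
  axis deg -90.6
scene desk 4025 [479.7 257.5   1.1] [472.8 245.6   
[... 438 characters left out ...]
] [422.1 317.9  12.7] [362. 247.   7.] [532. 333.  16.]
plung ((447.5478820800781, 297.5224609375), (42.75044250488281, 93.79096984863281), 88.95655822753906)
  axis deg 179.2
base ((446.93548583984375, 290.47479248046875), (169.42845153808594, 85.56968688964844), 0.43813639879226685)
  axis deg -172.06
highs ((309.8740234375, 377.95941162109375), (94.12564849853516, 418.70281982421875), 57.33563232421875)
  axis deg 143.45
obar ((449.0851745605469, 288.4561767578125), (59.1052131652832, 7.413832664489746), 88.33658599853516)
  axis deg 88.5
261 140 [633. 293.  15.]
201 152 [596. 440.  25.]
290 276 [293. 208.  13.]
395 155 [594. -41.  55.]
388 187 [520. -31.  15.]
427 218 [ 444. -129.   17.]
```

View pics/c.png

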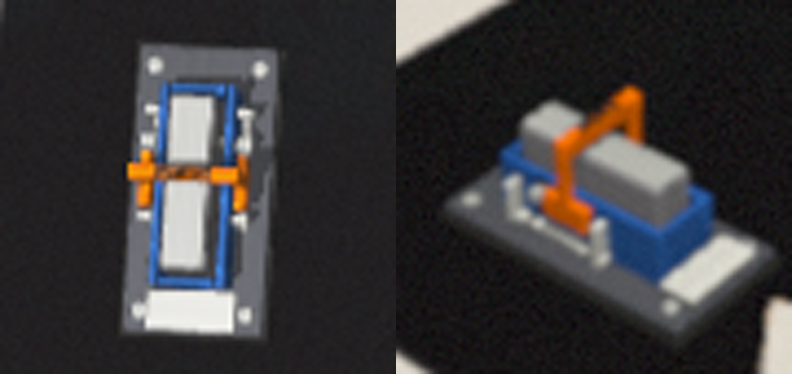

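The views agree. The punch centre is near (447, 288) with its +x at -1.6° in world axes. The base measures 171x85, the plunger top 66 and the bar about x=450, all matching the given sizes. Next comes a pose-delta helper and a check that the path is clear.

```bash
cat >> h.py <<'E'
from scipy.spatial.transform import Rotation as Ro
C=np.array([447.2,288.2]); A=np.radians(-1.65); ux=np.array([np.cos(A),np.sin(A)]); uy=np.array([-ux[1],ux[0]])
def rot(s): return Ro.from_quat(np.roll(s['eef_rot'],-1))
def target(yaw):  # tool down, tool x at yaw
    return Ro.from_matrix(np.array([[np.cos(yaw),np.sin(yaw),0],[np.sin(yaw),-np.cos(yaw),0],[0,0,-1]]).T.T)
def delta(p,yaw=None):
    s=sensors.sense(); R=rot(s); d=R.inv().apply(np.array(p)-s['tool_pos'])
    r=(R.inv()*target(yaw)).as_rotvec() if yaw is not None else np.zeros(3)
    print('shift',d.round(1),'turn',r.round(3))
def punch(s=None):
    s=s or sensors.sense(); d=s['tool_pos'][:2]-C
    print('punch xy',(d@ux).round(2),(d@uy).round(2),'z',s['tool_pos'][2].round(2),'F x,y,z',(s['wrist_force'][:2]@ux).round(2),(s['wrist_force'][:2]@uy).round(2),s['wrist_force'][2].round(2),'t',s['time_s'])
E
python3 - <<'E'
from h import *
W=world(dict(np.load('top1.npz'))).reshape(-1,3)
for y in range(-700,450,100):
    m=(W[:,1]>y)&(W[:,1]<y+100)&(W[:,0]>150)&(W[:,0]<650); print(y,np.nanmax(W[m,2]).round() if m.any() else None,end='; ')
print(); delta([480,-250,231],A+np.pi)
E
```

```text
-700 41.0; -600 20.0; -500 41.0; -400 15.0; -300 14.0; -200 19.0; -100 64.0; 0 9.0; 100 19.0; 200 87.0; 300 85.0; 400 248.0; 
shift [ 3.645e+02 -2.494e+02 -2.000e-01] turn [-1.000e-03 -2.000e-03 -2.761e+00]
```

```bash
python3 -m inch '[0,45,-31,0,0,0,-0.17, 0,91,-62,0,0,0,-0.34, 0,137,-93,0,0,0,-0.51, 0,182,-125,0,0,0,-0.68, 0,228,-156,0,0,0,-0.85, 0,273,-187,0,0,0,-1.02, 0,319,-218,0,0,0,-1.19, 0,365,-249,0,0,0,-1.36]' 20; python3 - <<'E'
from h import *
s=sensors.sense(); print(s['qpos'],s['tool_pos'])
delta([500,20,200],A+np.pi);delta([425,288,200],A+np.pi)
E
```

```text
time_s: 1.1
tool_pos: [481.4, -249.2, 231.1]
eef_rot: [-0.0, 0.654, 0.757, -0.0]
wrist_force: [1.1, -0.5, -0.7]
gripper_width: 0.2
grasp_force: 0.0
[ 0.78478917  0.32934214 -0.44789463  1.84520321  0.16705964  1.00415467
  0.41402643] [ 481.39674631 -249.21280754  231.13219175]
shift [263.6  57.6  31.1] turn [-0.    -0.    -1.396]
shift [539.7  22.5  31.1] turn [-0.    -0.    -1.396]
```

```bash
python3 -m inch '[0,33,7,4,0,0,-0.174, 0,66,14,8,0,0,-0.348, 0,99,21,12,0,0,-0.522, 0,132,29,15,0,0,-0.697, 0,165,36,19,0,0,-0.872, 0,198,43,23,0,0,-1.046, 0,231,50,27,0,0,-1.22, 0,264,57,31,0,0,-1.396]'; python3 - <<'E'
from h import *
s=sensors.sense(); print(s['qpos'])
p=C-26*ux; delta([*p,150],A+np.pi)
E
```

```text
time_s: 2.1
tool_pos: [499.9, 19.6, 199.9]
eef_rot: [-0.0, 0.014, 1.0, -0.0]
wrist_force: [1.0, -0.1, -0.9]
gripper_width: 0.2
grasp_force: 0.0
[ 0.57201132  0.38000823 -0.81565981  1.95331735  0.33879866  0.94941652
  1.13335136]
shift [ 86.3 267.   49.9] turn [-0. -0.  0.]
```

```bash
python3 -m inch '[0,14,45,0,0,0,0, 0,29,90,0,0,0,0, 0,44,135,0,0,0,0, 0,58,180,0,0,0,0, 0,72,225,0,0,0,0, 0,86,267,0,0,0,0, 0,86,267,30,0,0,0, 0,86,267,50,0,0,0]'; python3 - <<'E'
from h import *
s=sensors.sense(); print(s['qpos']); punch(s)
grab('wrist','w1'); grab('scene','s2')
a=cv2.imread('pics/w1.png'); b=cv2.imread('pics/s2.png')[120:300,220:400]
cv2.imwrite('pics/c2.png',np.hstack([cv2.resize(a[50:350,120:520],(533,400)),cv2.resize(b,(260,400))]) )
E
```

```text
time_s: 3.1
tool_pos: [422.6, 288.2, 148.8]
eef_rot: [-0.001, 0.017, 1.0, -0.001]
wrist_force: [0.6, -0.1, -0.2]
gripper_width: 0.1
grasp_force: 0.0
[-0.00936139  0.48901221 -0.81355727  1.96866056  0.45937362  0.87849428
  0.47065554]
punch xy -24.58 -0.7 z 148.83 F x,y,z 0.62 -0.08 -0.18 t 3.1
```

View pics/c2.png

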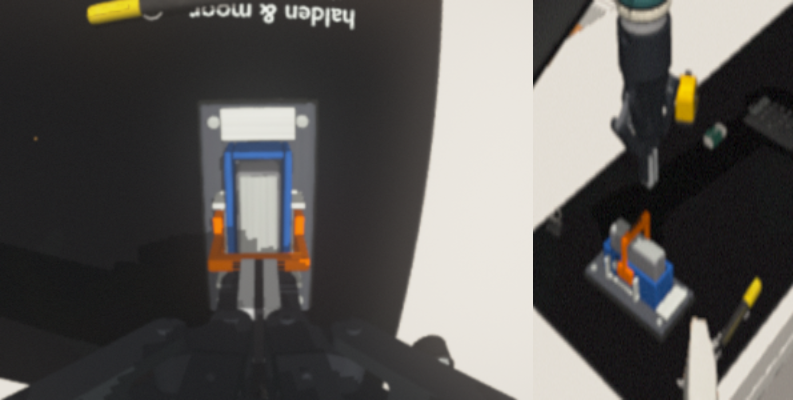

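The wrist view shows the fingers centred across the punch and the plunger top clear on the -x side. The scene crop shows the gripper above the -x half. I'll descend to just above the plunger.

```bash
python3 -m inch '[0,0,0,20,0,0,0, 0,0,0,40,0,0,0, 0,0,0,56,0,0,0, 0,0,0,68,0,0,0, 0,0,0,74,0,0,0, 0,0,0,76,0,0,0, 0,0,0,76,0,0,0, 0,0,0,76,0,0,0]'; python3 -c "
from h import *
punch(); f=grab('wrist'); punch()"; python3 -m inch '[0,0,0,1,0,0,0, 0,0,0,2,0,0,0, 0,0,0,3,0,0,0, 0,0,0,4,0,0,0, 0,0,0,4,0,0,0, 0,0,0,5,0,0,0,0,0,0,5,0,0,0]';python3 -c "
from h import *
punch()"
```

```text
time_s: 4.2
tool_pos: [423.6, 288.6, 74.7]
eef_rot: [0.0, 0.017, 1.0, 0.0]
wrist_force: [-0.3, -0.0, -0.6]
gripper_width: -0.1
grasp_force: 0.0
punch xy -23.64 -0.27 z 74.69 F x,y,z -0.31 -0.01 -0.62 t 4.2
punch xy -23.7 -0.3 z 74.65 F x,y,z 0.75 0.67 -0.31 t 4.25
time_s: 5.12
tool_pos: [423.2, 288.4, 69.2]
eef_rot: [-0.0, 0.017, 1.0, -0.0]
wrist_force: [-1.0, 0.3, 0.3]
gripper_width: 0.0
grasp_force: 0.0
punch xy -23.99 -0.49 z 69.18 F x,y,z -0.97 0.28 0.31 t 5.125
```

```bash
cat >> h.py <<'E'
def avg(n=6):
    L=[]
    for i in range(n): viewer.grab_frame('wrist'); s=sensors.sense(); d=s['tool_pos'][:2]-C; F=s['wrist_force']; L.append([d@ux,d@uy,s['tool_pos'][2],F[:2]@ux,F[:2]@uy,F[2]])
    L=np.array(L); print('x,y,z,Fx,Fy,Fz',L.mean(0).round(2),'sd',L.std(0).round(2),'t',s['time_s'])
E
python3 -c "
from h import *
avg()"
python3 -m inch '[0,0,0,2,0,0,0, 0,0,0,4,0,0,0, 0,0,0,6,0,0,0, 0,0,0,7,0,0,0, 0,0,0,8,0,0,0, 0,0,0,8,0,0,0]';python3 -c "
from h import *
avg()"
```

```text
x,y,z,Fx,Fy,Fz [-2.394e+01 -4.400e-01  6.925e+01 -2.000e-02 -2.000e-02  1.300e-01] sd [0.02 0.02 0.02 0.22 0.42 0.66] t 5.425
time_s: 6.18
tool_pos: [423.3, 288.5, 61.2]
eef_rot: [-0.0, 0.017, 1.0, 0.0]
wrist_force: [0.9, -1.1, 0.3]
gripper_width: 0.1
grasp_force: 0.5
x,y,z,Fx,Fy,Fz [-2.390e+01 -4.500e-01  6.128e+01  2.300e-01  5.000e-02  7.900e-01] sd [0.01 0.02 0.02 0.26 0.53 0.12] t 6.475
```

```bash
python3 - <<'E'
from h import *
f=grab('scene','s3'); w=grab('wrist','w3')
b=cv2.imread('pics/s3.png')[190:275,245:335]; a=cv2.imread('pics/w3.png')[150:350,220:420]
cv2.imwrite('pics/c3.png',np.hstack([cv2.resize(b,(400,400),interpolation=2),cv2.resize(a,(400,400))]))
E
```

```text
(no output)
```

View pics/c3.png

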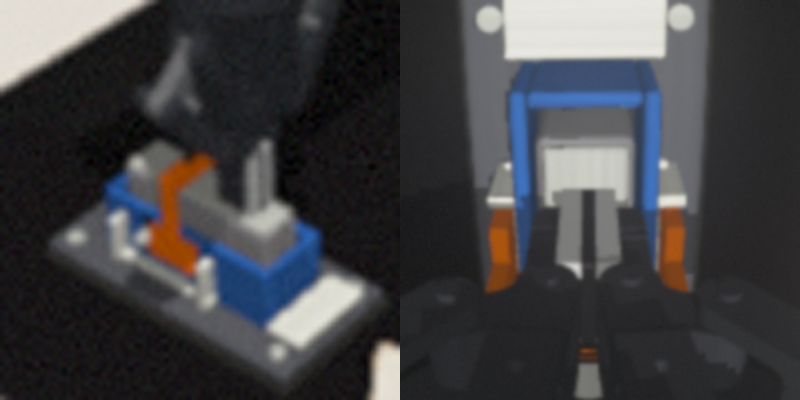

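The fingertips are at the plunger top, centred on the -x half, with the bar untouched. I'll measure the plunger height from depth to see whether they are pressing yet.

```bash
python3 - <<'E'
from h import *
def pl(f):
    W=world(f); q=W[...,:2]-C; x=q@ux; y=q@uy; z=W[...,2]; I=f['image'].astype(int)
    g=(abs(I[...,0]-I[...,2])<30)&(I[...,0]>90)
    for a,b in((-46,-38),(12,44)):
        m=(x>a)&(x<b)&(abs(y)<9)&(z>45)&(z<69)&g; print(a,m.sum(),np.median(z[m]).round(2) if m.any() else None,end=' | ')
    print()
pl(dict(np.load('scene1.npz')))
for i in range(2): pl(grab('scene'))
avg(3)
E
```

```text
-46 35 63.26 | 12 37 67.24 | 
-46 33 60.17 | 12 30 61.73 | 
-46 30 61.4 | 12 28 62.04 | 
x,y,z,Fx,Fy,Fz [-23.92  -0.45  61.27   0.24  -0.51   1.39] sd [0.02 0.01 0.01 0.75 0.13 0.35] t 6.825
```

```bash
python3 -m inch '[0,0,0,0.5,0,0,0, 0,0,0,1,0,0,0, 0,0,0,1.5,0,0,0, 0,0,0,2,0,0,0,0,0,0,2,0,0,0]' >/dev/null;python3 -c "
from h import *
avg(5)"
python3 -m inch '[0,0,0,0.5,0,0,0, 0,0,0,1,0,0,0, 0,0,0,1,0,0,0]'>/dev/null ;python3 -c "
from h import *
avg(5)"
python3 -m inch '[0,0,0,0.5,0,0,0, 0,0,0,1,0,0,0, 0,0,0,1,0,0,0]' >/dev/null;python3 -c "
from h import *
avg(5)"
```

```text
x,y,z,Fx,Fy,Fz [-23.92  -0.45  59.23   0.22  -0.59   1.35] sd [0.02 0.01 0.01 0.15 0.17 0.28] t 7.7
x,y,z,Fx,Fy,Fz [-23.93  -0.46  58.23   0.81  -0.29   1.84] sd [0.01 0.02 0.01 1.07 0.62 0.54] t 8.325
x,y,z,Fx,Fy,Fz [-23.91  -0.46  57.23   0.38  -0.81   2.23] sd [0.03 0.01 0.02 0.42 0.37 0.41] t 8.95
```

```bash
python3 -m inch '[0,0,0,0.25,0,0,0, 0,0,0,0.5,0,0,0]' >/dev/null;python3 -c "
from h import *
avg(3)"
python3 -m inch '[0,0,0,0.25,0,0,0, 0,0,0,0.5,0,0,0]'>/dev/null ;python3 -c "
from h import *
avg(3)"
python3 -m inch '[0,0,0,0.25,0,0,0, 0,0,0,0.5,0,0,0]' >/dev/null;python3 -c "
from h import *
avg(3)"
```

```text
x,y,z,Fx,Fy,Fz [-2.392e+01 -4.600e-01  5.675e+01  7.500e-01 -5.000e-02  3.070e+00] sd [0.02 0.01 0.01 0.53 0.48 0.33] t 9.35
x,y,z,Fx,Fy,Fz [-23.91  -0.43  56.24  -0.    -0.46   2.58] sd [0.01 0.02 0.02 0.26 0.18 0.52] t 9.75
x,y,z,Fx,Fy,Fz [-23.91  -0.45  55.73   0.65  -0.77   2.61] sd [0.03 0.02 0.   0.18 0.4  0.19] t 10.15
```

```bash
python3 -m inch '[0,0,0,0.25,0,0,0, 0,0,0,0.5,0,0,0]' >/dev/null;python3 -c "
from h import *
avg(3)"
python3 -m inch '[0,0,0,0.25,0,0,0, 0,0,0,0.5,0,0,0]'>/dev/null ;python3 -c "
from h import *
avg(3)"

```

```text
x,y,z,Fx,Fy,Fz [-23.91  -0.46  55.23   0.47  -0.84   1.81] sd [0.02 0.02 0.01 0.08 0.46 0.24] t 10.55
x,y,z,Fx,Fy,Fz [-23.92  -0.45  54.74   0.74  -0.59   2.82] sd [0.01 0.01 0.01 0.36 0.56 0.07] t 10.95
```

```bash
python3 -m inch '[0,0,0,0.25,0,0,0, 0,0,0,0.5,0,0,0]' >/dev/null;python3 -c "
from h import *
avg(3)"

```

```text
x,y,z,Fx,Fy,Fz [-23.92  -0.42  54.24   0.73  -0.68   3.01] sd [0.01 0.01 0.   0.43 0.1  0.42] t 11.35
```

```bash
sed -i 's/^    L=np.array(L); print/    L=np.array(L); global last; last=L.mean(0); print/' h.py; cat > g.py <<'E'
import sys,h
h.avg(3); sys.exit(h.last[5]>4.2)
E
python3 -m inch '[0,0,0,0.25,0,0,0, 0,0,0,0.5,0,0,0]' >/dev/null; python3 g.py && python3 -m inch '[0,0,0,0.25,0,0,0, 0,0,0,0.5,0,0,0]'>/dev/null && python3 g.py && python3 -m inch '[0,0,0,0.25,0,0,0, 0,0,0,0.5,0,0,0]'>/dev/null && python3 g.py && python3 -m inch '[0,0,0,0.25,0,0,0, 0,0,0,0.5,0,0,0]'>/dev/null && python3 g.py && python3 -m inch '[0,0,0,0.25,0,0,0, 0,0,0,0.5,0,0,0]'>/dev/null && python3 g.py && python3 -m inch '[0,0,0,0.25,0,0,0, 0,0,0,0.5,0,0,0]'>/dev/null && python3 g.py
```

```text
x,y,z,Fx,Fy,Fz [-23.92  -0.45  53.73   0.17  -0.98   3.01] sd [0.01 0.02 0.01 0.51 0.34 0.47] t 11.75False
```

```bash
sed -i 's/sys.exit(\(.*\))$/sys.exit(int(\1))/' g.py
python3 -m inch '[0,0,0,0.25,0,0,0, 0,0,0,0.5,0,0,0]' >/dev/null; python3 g.py && python3 -m inch '[0,0,0,0.25,0,0,0, 0,0,0,0.5,0,0,0]'>/dev/null && python3 g.py && python3 -m inch '[0,0,0,0.25,0,0,0, 0,0,0,0.5,0,0,0]'>/dev/null && python3 g.py && python3 -m inch '[0,0,0,0.25,0,0,0, 0,0,0,0.5,0,0,0]'>/dev/null && python3 g.py && python3 -m inch '[0,0,0,0.25,0,0,0, 0,0,0,0.5,0,0,0]'>/dev/null && python3 g.py && python3 -m inch '[0,0,0,0.25,0,0,0, 0,0,0,0.5,0,0,0]'>/dev/null && python3 g.py
```

```text
x,y,z,Fx,Fy,Fz [-23.93  -0.45  53.23   0.54  -0.93   3.15] sd [0.01 0.02 0.01 0.35 0.62 0.36] t 12.15
x,y,z,Fx,Fy,Fz [-23.92  -0.44  52.85   0.98  -0.84   4.47] sd [0.01 0.01 0.   0.69 0.41 0.26] t 12.55
```

```bash
python3 -m inch '[0,0,0,0.1,0,0,0, 0,0,0,0.1,0,0,0]' >/dev/null; python3 -c "
from h import *
avg(5)"
```

```text
x,y,z,Fx,Fy,Fz [-23.91  -0.42  52.84   0.33  -1.03   5.88] sd [0.01 0.01 0.01 0.44 0.24 0.53] t 13.05
```

Bottom is confirmed at z≈52.85: the TCP stopped advancing while the force rose. Next I'll slide towards the keeper.

```bash
python3 -m inch '[0,-1,0,0,0,0,0, 0,-2.5,0,0,0,0,0, 0,-4,0,0,0,0,0, 0,-5.5,0,0,0,0,0, 0,-7,0,0,0,0,0, 0,-8,0,0,0,0,0, 0,-8,0,0,0,0,0]' >/dev/null; python3 -c "
from h import *
avg(4)"
```

```text
x,y,z,Fx,Fy,Fz [-18.     0.25  52.81  -4.59  -0.13   9.03] sd [0.01 0.02 0.01 0.57 0.42 0.58] t 14.125
```

```bash
python3 -m inch '[0,-8,0,-0.2,0,0,0, 0,-8,0,-0.2,0,0,0]' ; python3 - <<'E'
from h import *
avg(3)
def bar(f):
    W=world(f); I=f['image'].astype(int); m=(I[...,0]>140)&(I[...,1]<140)&(I[...,2]<80)&(W[...,2]>30)&(np.hypot(*(W[...,:2]-C).transpose(2,0,1))<60)
    q=W[m]; x=(q[:,:2]-C)@ux; print('orange x',len(x),np.median(x).round(2),x.mean().round(2),'z',q[:,2].mean().round(1))
bar(dict(np.load('scene1.npz'))); bar(grab('scene','s4'))
w=cv2.imread('pics/w3.png'); grab('wrist','w4'); a=cv2.imread('pics/w4.png')[150:350,220:420]; b=cv2.imread('pics/s4.png')[190:275,245:335]
cv2.imwrite('pics/c4.png',np.hstack([cv2.resize(b,(400,400),interpolation=2),cv2.resize(a,(400,400))]))
E
```

```text
time_s: 14.38
tool_pos: [438.5, 288.6, 52.9]
eef_rot: [-0.001, 0.017, 1.0, 0.0]
wrist_force: [-1.9, 1.6, 5.0]
gripper_width: 0.2
grasp_force: 3.1
x,y,z,Fx,Fy,Fz [-8.7   0.14 52.86 -1.7   0.61  4.41] sd [0.02 0.   0.01 0.9  0.7  0.41] t 14.525
orange x 206 1.08 1.14 z 62.7
orange x 108 1.08 0.34 z 53.6
```

View pics/c4.png

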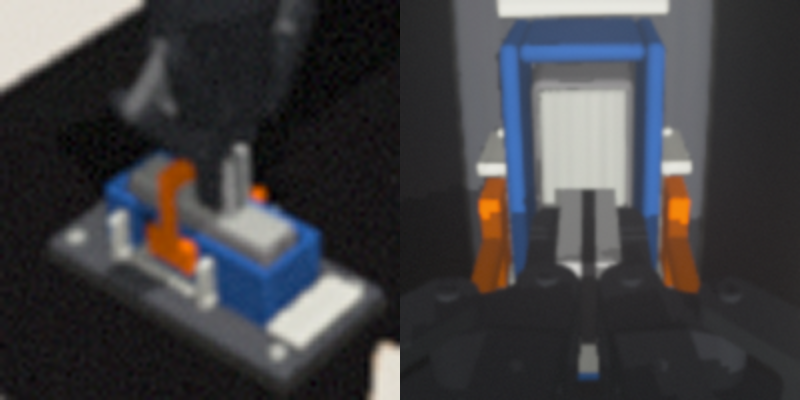

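The last call repeated the 8 mm shift, because rows count from the already commanded pose, so the fingers are now at x=-8.7. The plunger is still bottomed and forces are gentle. The bar is just ahead of the fingers, so I'll push on in small steps.

```bash
python3 -m inch '[0,-0.7,0,0,0,0,0, 0,-1.4,0,0,0,0,0, 0,-2,0,0,0,0,0, 0,-2,0,0,0,0,0]' >/dev/null; python3 -c "
from h import *
avg(3)"; python3 -m inch '[0,-0.7,0,0,0,0,0, 0,-1.4,0,0,0,0,0, 0,-2,0,0,0,0,0, 0,-2,0,0,0,0,0]' >/dev/null; python3 -c "
from h import *
avg(3)"
```

```text
x,y,z,Fx,Fy,Fz [-7.76  0.06 52.84 -5.61  1.31  7.29] sd [0.02 0.01 0.01 0.59 0.49 0.43] t 15.275
x,y,z,Fx,Fy,Fz [-5.870e+00  4.000e-02  5.284e+01 -6.300e+00  1.160e+00  7.510e+00] sd [0.   0.02 0.01 0.25 0.85 0.2 ] t 15.925
```

```bash
sed -i 's/h.last\[5\]>4.2/h.last[3]<-8.5 or h.last[5]>9.5/' g.py; python3 -m inch '[0,-0.7,0,-0.1,0,0,0, 0,-1.4,0,-0.1,0,0,0, 0,-2,0,-0.1,0,0,0, 0,-2,0,-0.1,0,0,0]' >/dev/null; python3 g.py && python3 -m inch '[0,-0.7,0,0,0,0,0, 0,-1.4,0,0,0,0,0, 0,-2,0,0,0,0,0, 0,-2,0,0,0,0,0]' >/dev/null;python3 g.py
```

```text
x,y,z,Fx,Fy,Fz [-3.810e+00 -2.000e-02  5.286e+01 -5.240e+00  9.400e-01  6.400e+00] sd [0.01 0.02 0.   0.1  0.54 0.47] t 16.575
x,y,z,Fx,Fy,Fz [-1.810e+00 -2.000e-02  5.286e+01 -5.340e+00  1.300e+00  6.730e+00] sd [0.01 0.02 0.02 0.24 0.55 0.37] t 17.225
```

```bash
python3 -m inch '[0,-0.7,0,0,0,0,0, 0,-1.4,0,0,0,0,0, 0,-2,0,0,0,0,0, 0,-2,0,0,0,0,0]' >/dev/null; python3 g.py && python3 -m inch '[0,-0.5,0,0,0,0,0, 0,-1,0,0,0,0,0, 0,-1,0,0,0,0,0]' >/dev/null&& python3 g.py && python3 -m inch '[0,-0.5,0,0,0,0,0, 0,-1,0,0,0,0,0, 0,-1,0,0,0,0,0]' >/dev/null&& python3 g.py && python3 -m inch '[0,-0.5,0,0,0,0,0, 0,-1,0,0,0,0,0, 0,-1,0,0,0,0,0]' >/dev/null&& python3 g.py
```

```text
x,y,z,Fx,Fy,Fz [ 1.900e-01 -4.000e-02  5.286e+01 -5.880e+00  1.200e+00  6.360e+00] sd [0.01 0.01 0.   0.27 0.19 0.24] t 17.875
x,y,z,Fx,Fy,Fz [ 1.160e+00 -4.000e-02  5.286e+01 -5.810e+00  1.050e+00  6.490e+00] sd [0.03 0.02 0.01 0.21 0.6  0.92] t 18.4
x,y,z,Fx,Fy,Fz [ 2.150e+00 -4.000e-02  5.286e+01 -5.530e+00  1.010e+00  6.190e+00] sd [0.01 0.02 0.01 0.44 0.12 0.09] t 18.925
x,y,z,Fx,Fy,Fz [ 3.13 -0.06 52.85 -5.58  1.04  6.55] sd [0.   0.01 0.01 0.69 0.57 0.33] t 19.45
```

```bash
python3 -m inch '[0,-0.3,0,0,0,0,0, 0,-0.6,0,0,0,0,0, 0,-0.6,0,0,0,0,0]' >/dev/null; python3 g.py && python3 -m inch '[0,-0.3,0,0,0,0,0, 0,-0.6,0,0,0,0,0, 0,-0.6,0,0,0,0,0]' >/dev/null&& python3 g.py && python3 -m inch '[0,-0.3,0,0,0,0,0, 0,-0.6,0,0,0,0,0, 0,-0.6,0,0,0,0,0]' >/dev/null&& python3 g.py && python3 -m inch '[0,-0.3,0,0,0,0,0, 0,-0.6,0,0,0,0,0, 0,-0.6,0,0,0,0,0]' >/dev/null&& python3 g.py
```

```text
x,y,z,Fx,Fy,Fz [ 3.73 -0.06 52.86 -5.72  1.59  6.69] sd [0.01 0.01 0.01 0.31 0.27 0.22] t 19.975
x,y,z,Fx,Fy,Fz [ 4.3  -0.06 52.85 -5.83  1.77  6.62] sd [0.01 0.01 0.   0.53 0.58 0.23] t 20.5
x,y,z,Fx,Fy,Fz [ 4.91 -0.07 52.86 -5.6   1.33  7.61] sd [0.02 0.01 0.01 0.52 0.45 0.44] t 21.025
x,y,z,Fx,Fy,Fz [ 5.120e+00 -5.000e-02  5.285e+01 -6.470e+00  8.800e-01  7.540e+00] sd [0.   0.01 0.   0.52 0.26 0.34] t 21.55
```

```bash
python3 -m inch '[0,-0.25,0,0,0,0,0, 0,-0.5,0,0,0,0,0, 0,-0.5,0,0,0,0,0]' >/dev/null; python3 g.py
```

```text
x,y,z,Fx,Fy,Fz [ 5.140e+00 -4.000e-02  5.285e+01 -7.690e+00  5.400e-01  8.440e+00] sd [0.01 0.01 0.01 0.16 0.22 0.39] t 22.075
```

The keeper is at its end stop. I'll back off from it, then lift.

```bash
python3 -m inch '[0,1.5,0,0,0,0,0, 0,3,0,0,0,0,0, 0,5,0,0,0,0,0, 0,6,0,0,0,0,0, 0,6,0,-0.5,0,0,0, 0,6,0,-2,0,0,0, 0,6,0,-5,0,0,0, 0,6,0,-10,0,0,0]'; python3 -m inch '[0,0,0,-15,0,0,0, 0,0,0,-40,0,0,0, 0,0,0,-80,0,0,0, 0,-10,0,-130,0,0,0, 0,-10,0,-160,0,0,0, 0,-10,0,-160,0,0,0]'; python3 - <<'E'
from h import *
t=grab('top','t5'); f=grab('scene','s5'); grab('wrist','w5')
for f in (f,t):
    W=world(f); I=f['image'].astype(int); q=W[...,:2]-C; x=q@ux; y=q@uy; z=W[...,2]
    o=(I[...,0]>140)&(I[...,1]<140)&(I[...,2]<80)&(z>72)&(abs(x)<60)&(abs(y)<35); g=(abs(I[...,0]-I[...,2])<30)&(I[...,0]>90)
    m=(abs(x)<44)&(abs(y)<9)&(z>45)&(z<69)&g
    print('bar x',o.sum(),np.median(x[o]),'plunger z',m.sum(),np.median(z[m]))
a=cv2.imread('pics/w5.png')[50:350,170:470]; b=cv2.imread('pics/s5.png')[190:275,245:335]
cv2.imwrite('pics/c5.png',np.hstack([cv2.resize(b,(400,400),interpolation=2),cv2.resize(a,(400,400))]))
E
```

```text
time_s: 23.08
tool_pos: [448.4, 287.2, 62.7]
eef_rot: [-0.001, 0.017, 1.0, -0.0]
wrist_force: [0.5, 0.0, 0.4]
gripper_width: -0.0
grasp_force: 0.0
time_s: 23.82
tool_pos: [460.1, 288.3, 226.1]
eef_rot: [0.002, 0.017, 1.0, 0.001]
wrist_force: [0.5, -0.4, -0.7]
gripper_width: 0.0
grasp_force: 0.0
bar x 91 16.28311404615538 plunger z 159 55.42203399792853
bar x 0 nan plunger z 0 nan
  return _methods._mean(a, axis=axis, dtype=dtype,
  ret = ret.dtype.type(ret / rcount)
```

View pics/c5.png

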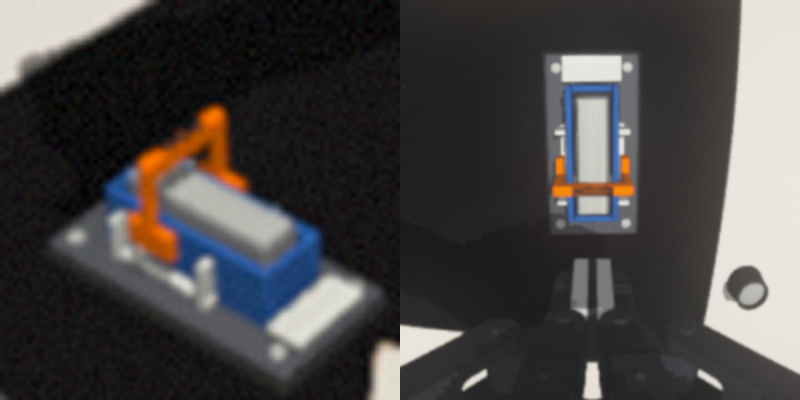

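The wrist and scene views show the keeper bar at the +x end of the well, the plunger held down level near the rim, and the gripper clear of everything. The bar measures x≈16 (18 is fully home, and this view also read about 1 mm low before the push), and the end stop was felt. I'm handing in.

```bash
python3 -c "
from plant import order
print(order.sign_off())"
```

```text
the job is handed in; nothing more can be done
None
```

The punch is locked and handed in: the plunger was pressed until it just bottomed, the keeper slid to its end stop and now holds it down, and the gripper is clear (one mistyped 8 mm slide ran faster than intended mid-push; forces read after it were low).

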